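# Rack the leaning stone slab

### The job

Tip the sawn stone slab that leans on the little sloped rest up onto its long edge against the low fence, then slide it on that edge along the fence into the free front slot of the slotted rack at one end of the station, until its far end is home against the end stop. Do not lift the slab off the station or let it fall over, and leave the stored slabs, stones and other things where they are.

Things in the scene. Friction and masses are not known exactly. Their poses are not given: they have to be found in the camera images.
- station: Fixed plywood base, 120 x 460 mm, 12 mm thick. Origin: on the table, under the inner face of the fence, half-way along it. Axes: y along the fence, x away from the robot, z up. The slab stands on the base top (z 12 mm). Low metal fence on the robot side, all along: x -8 to 0, top at z 42 mm.
- stop_pos (a point): Inner face of the end stop at the station's +y end (station y = 215 mm), on the base top at the fence. The stop is 30 mm high, as the fence, and reaches x 14 mm. A like stop closes the other end at y = -215 mm.
- rest (a point): Middle of the upper edge of the small sloped metal rest at the station's middle: a plate 80 mm wide (y), leaning 0.60 rad back from upright, spanning station x 23 to 41 mm, z 27 to 51 mm. The slab leans on it and overhangs its upper edge by about 34 mm.
- rack: Fixed slotted rack on the base, at the station's +y or -y end (changes). Origin: on the base top at the fence's inner face, middle of the rack's length. Axes as the station's. Metal dividers 96 mm long, 50 mm high, at x 17-21, 38-42, 59-63 mm. Three 17 mm slots: the front one (x 0 to 17, along the fence) is free, the others hold slabs. The slab is home with its middle at rack y = 0.
- slot (a point): Middle of the free front slot at floor level. The slot is open at both ends (the station's end stop closes the outer one); the first divider's ends are flared outwards by 12 mm.
- slab: The loose sawn stone slab to rack: banded reddish stone, 12 mm thick (x), 100 mm long (y), 80 mm high (z), 0.2 to 0.35 kg. Origin: middle of its lower long edge face. It starts with its foot at the fence, leaning 0.60 rad back (its top away from the robot) on the sloped rest; upright, its z axis points up.
- slab_top (a point): Middle of the slab's upper long edge face, 80 mm from its origin.
- chip_tray: Fixed low white tray at the other end of the station, behind the rail: x 30 to 80 mm, 90 mm long (y), 22 mm high above the base; a stone chip lies in it. Origin as the rack's, at its own end.
- stored_a: Stored slab, 12 x 92 x 70 mm high, standing loose in the rack's middle slot. Leave it. Origin: middle of its underside.
- stored_b: Stored slab, 12 x 96 x 85 mm high, standing loose in the rack's rear slot. Leave it. Origin: middle of its underside.
- rock_a: Loose rough stone, 64 mm across, 40 mm high, bystander on the table. Origin under its middle.
- rock_b: Loose rough stone, 52 mm across, 35 mm high, bystander on the table. Origin under its middle.
- rock_c: Loose rough stone, 70 mm across, 45 mm high, bystander on the table. Origin under its middle.
- chip: Loose stone chip, 30 mm across, 20 mm high, lying in the chip tray. Origin under its middle.
- brush: Flat wooden-handled brush lying on the table behind the station, bystander. Origin under its middle.
- pot: White plastic cup, 70 mm wide, 75 mm high, standing behind the station, bystander. Origin under its middle.

How it is judged:
By the outcome, as a careful person would: the job done as asked, in the order asked, and still so for the second after the job is handed in, with the robot touching nothing.
It also fails if it takes over 45 s, if anything falls off the work surface, if the arm or the gripper's body presses on something with over 40 N, if the wrist force passes 120 N, or if a joint passes its speed limit or range.

### The arm

A 6-joint arm with a two-finger parallel gripper is mounted at the origin on the work surface. World frame = base frame: x ahead of the robot, y to its left, z up, the work surface at z = 0. Lengths are in m, angles in rad, forces in N, time in s.
With the tool pointing down it reaches from about 0.3 to 0.775 m from the base axis. Payload 14.6 kg.
Tool frame: the origin (TCP) lies midway between the tips of the shut fingers; the grasp point (between the pads) lies 19 mm behind it (ctrl.pinch_z is the z of the grasp point in the tool frame, in m); z points along the fingers, y is the line along which they close (so a half turn about z gives the same grasp; the last joint's range is limited). The gripper opens to 94 mm and grips with 3 to 60 N. Pads are 16 mm wide; open, the fingers measure 119 mm over their backs; the gripper's body (75 mm by 177 mm) begins 78 mm behind the grasp point.
Start: joints at [1.056, 0.3, 1.521, -0, 1.321, -0.067], TCP at [0.238, 0.496, 0.205] pointing down, gripper open.
Joint ranges: [-3.03, 3.03], [-0.79, 2.21], [0.23, 2.52], [-1.04, 4.18], [0, 3.07], [-2.55, 2.55]. Speed limits (rad/s): [2.22, 2.22, 2.57, 3.14, 3.14, 3.14].

### API

Orientations are given as [roll, pitch, yaw] about the fixed x, y, z axes, in that order (R = Rz(yaw) Ry(pitch) Rx(roll)).
In Python, from station import ctrl, camera, ticket gives the robot as it stands. The module is installed in compiled form; this text tells all that it offers.
- The arm moves only by the shell command python3 -m inch 'ROWS' [FORCE]. ROWS is text: rows parted by semicolons, each of 7 numbers parted by spaces: the opening, from -1 (shut) to 1 (fully open), then the shift along the tool's x, y, z in units of 0.03 m (1.0 is 0.03 m), then the turn, a rotation vector about the tool's x, y, z in units of 10 degrees (1.0 is 10 degrees). In form: grip dx dy dz rx ry rz; .... A call has 1 to 10 rows; each row shifts and turns the commanded pose from where the row before left it, along the tool's axes as they then stand; what a row does not reach is not made up. A row lasts 1/8 s, in which the tool goes at most 62.5 mm and 10.7 degrees, less where a joint would pass 70% of its speed; a pose out of reach is approached as far as the arm can. A call with a number of a shift or a turn outside -1 to 1 is refused whole. A call with a gripper value outside its range is refused whole. The fingers move at their own pace and stop on an object; FORCE is the grip in N (left out, the last holds). Time passes only in rows, so rows that do not move let the fingers close. It gives the time, the measured TCP pose, the force, the opening and the grip force at its end, in the units of the state.
- ctrl.get_obs(): the state, without advancing time (a new reading comes with each control period).
- camera(name): name is "scene" or "side" or "wrist"; returns a dict with "img" (480x640x3 uint8, blue, green, red), "range_z" (480x640 float32, m along the optical axis (not along the pixel's ray), 0 where there is no reading), "intrinsics" (3x3 intrinsics, pixels), "view" (4x4, takes a point from world to camera coordinates). Camera axes: x right, y down, z forward; pixel columns grow to the right and rows downward; lengths in m; the calibration is good to about 2 mm. A picture is of the moment at which its call begins.
- ticket.hand_in(): hands the job in; it is judged then, once.
The state is a dict: "time_s": time; "qpos": joint angles; "joint_vel": joint speeds; "tau": joint torques, N m; "ee_pos": TCP position; "eef_rot": TCP orientation; "force": force on the tool from outside, world axes, zero at the start; "moment": the same for the moment, N m; "grip_width": finger opening in m; "grip_force": force on a finger pad.
Only numpy, scipy, OpenCV 4.12 (cv2) and the standard library are available. Lean on these libraries where they do the work, as an engineer would, in place of code of your own. Each camera call takes 0.05 s, during which the arm holds its last target. There are 200 camera calls.

## Working session

There is one attempt and no reset: what is moved stays moved. The work goes in short steps, Python scripts to look and compute and a shell command to move; the robot and the scene stay as the last step left them, time stands still between calls to the robot, and variables do not carry over. Pictures are saved under pics/ and viewed, at most 10 in all, crops included, and the job is handed in when it is done.

```bash
mkdir -p pics; cat > h.py <<'E'
import numpy as np, cv2
from station import ctrl, camera, ticket
def pts(c):
    K=c["intrinsics"];z=c["range_z"];v,u=np.mgrid[0:480,0:640]
    P=np.stack([(u-K[0,2])/K[0,0]*z,(v-K[1,2])/K[1,1]*z,z],-1)
    T=np.linalg.inv(c["view"]);W=P@T[:3,:3].T+T[:3,3];W[z<=0]=np.nan
    return W
E
python3 - <<'E'
from h import *
o=ctrl.get_obs();print(o,ctrl.pinch_z)
for n in("scene","side"):
    c=camera(n);cv2.imwrite(f"pics/{n}0.png",c["img"]);np.savez(f"{n}0.npz",**c)
    T=np.linalg.inv(c["view"]);print(n,T[:3,3],T[:3,2])
E
```

```text
{'time_s': 0.0, 'qpos': array([ 1.05639180e+00,  3.00502728e-01,  1.52157701e+00, -3.59186451e-05,
        1.32069750e+00, -6.65844527e-02]), 'joint_vel': array([ 5.15680971e-04, -5.85748200e-04, -4.04968594e-04,  7.05020872e-04,
        1.78059746e-03, -6.97571978e-05]), 'tau': array([ 5.67326606e-04, -5.31782091e+01, -3.52763557e+01,  7.09390990e-02,
        2.40193005e-02, -8.46219837e-05]), 'ee_pos': array([0.23802516, 0.49553604, 0.20487071]), 'eef_rot': array([-3.14040838e+00, -4.41031028e-05,  2.69378147e+00]), 'force': array([ 0.32253093,  0.16125416, -0.11314993]), 'moment': array([ 0.00782948, -0.00382714, -0.02093058]), 'grip_force': 0.0, 'grip_width': 0.09396597504853398} -0.0188
scene [0.90184704 0.26902196 0.79807128] [-0.46827259 -0.30694572 -0.82855604]
side [-0.01894494 -0.61772178  1.13216411] [ 0.39006562  0.47306206 -0.78997538]
```

View pics/scene0.png

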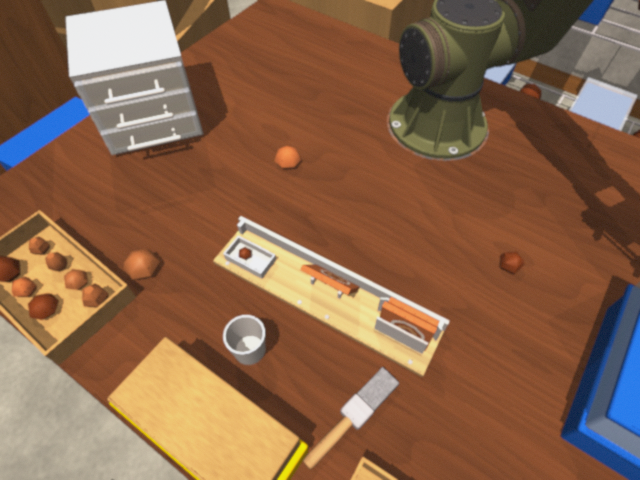

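View pics/side0.png

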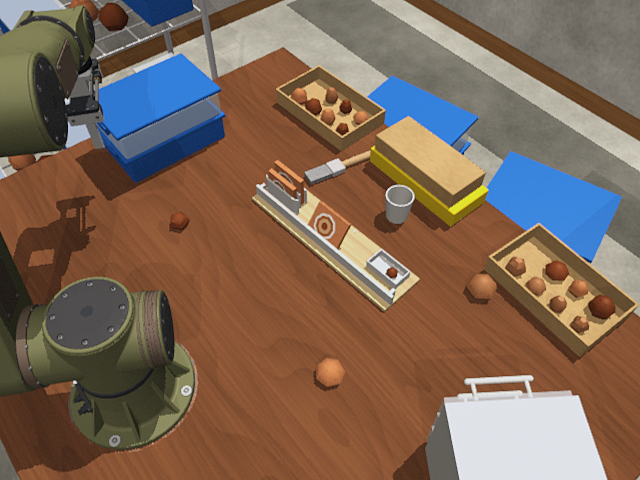

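The scene view shows the station from (215,260) to (445,360). The chip tray is at the left end (250,255), the slab at (330,278) and the rack at (410,322), which should be the +y end. The side view shows the slab's face at (328,225), the rack at (285,185) and the fence on the robot's side.

```bash
python3 - <<'E'
from h import *
for n,box in(("scene",(205,205,460,385)),("side",(240,150,430,320))):
    c=np.load(n+"0.npz");W=pts(c);img=c["img"]
    m=np.zeros((480,640),bool);m[box[1]:box[3],box[0]:box[2]]=1
    hsv=cv2.cvtColor(img,cv2.COLOR_BGR2HSV)
    ply=m&(abs(W[...,2]-.012)<.005)&(hsv[...,1]<150)&(hsv[...,2]>150)&(hsv[...,0]<30)
    k,l,s,ce=cv2.connectedComponentsWithStats(ply.astype(np.uint8))
    P=W[ply];r=cv2.minAreaRect(P[:,:2].astype(np.float32));print(n,"ply",r,np.median(P[:,2]),len(P))
    f=m&(abs(W[...,2]-.042)<.004)&(hsv[...,1]<60)
    F=W[f];r=cv2.minAreaRect(F[:,:2].astype(np.float32));print("fence",r,len(F),np.median(F[:,2]))
    d,_,_,_=None,0,0,0
    L=cv2.fitLine(F[:,:2].astype(np.float32),cv2.DIST_HUBER,0,.002,.001).ravel();print("line",L,np.arctan2(L[1],L[0]))
    q=(F[:,:2]-L[2:])@L[:2];print("ext",np.percentile(q,[0,1,99,100]))
    sl=m&(hsv[...,1]>120)&((hsv[...,0]<11)|(hsv[...,0]>170))&(W[...,2]>.02)
    k,l,s,ce=cv2.connectedComponentsWithStats(sl.astype(np.uint8))
    for i in range(1,k):
        if s[i,4]>40:
            Q=W[l==i];print("red",s[i],Q.mean(0).round(4),Q.min(0).round(4),Q.max(0).round(4))
    big=cv2.resize(img[box[1]:box[3],box[0]:box[2]],None,fx=3,fy=3,interpolation=cv2.INTER_CUBIC);cv2.imwrite(f"pics/{n}0c.png",big)
E
```

```text
scene ply ((0.6186398863792419, 0.044578105211257935), (0.2430550456047058, 0.46058422327041626), 4.457007884979248) 0.012917456058942123 7505
fence ((0.6378814578056335, 0.04594925045967102), (0.2468942254781723, 0.45968300104141235), 4.4357099533081055) 1354 0.04254689970473685
line [ 0.07107133 -0.9974712   0.5131051   0.14339714] -1.499665
ext [-0.12304626 -0.11880743  0.3291163   0.33663551]
red [240 248  11  11  86] [ 0.5946 -0.132   0.0321] [ 0.5844 -0.1435  0.0241] [ 0.6037 -0.123   0.0376]
red [309 265  17  11  55] [0.5563 0.0169 0.0636] [0.5377 0.0015 0.0359] [0.5714 0.0444 0.0862]
red [339 282  19  10  67] [0.5532 0.0896 0.0647] [0.5324 0.0722 0.0369] [0.5688 0.0972 0.087 ]
red [381 306  56  36 244] [0.5669 0.2094 0.0852] [0.5417 0.1614 0.0596] [0.5717 0.2559 0.1024]
side ply ((0.6606660485267639, 0.044467926025390625), (0.33231666684150696, 0.45810338854789734), 3.746608018875122) 0.012090347420003367 3093
fence ((0.6349152326583862, 0.044784486293792725), (0.24794623255729675, 0.4582151472568512), 4.603495121002197) 859 0.041663127184753845
line [ 0.06554094 -0.9978499   0.52116525  0.02391966] -1.5052084
ext [-0.2407512  -0.23547422  0.21306134  0.21750273]
red [290 176  14  27  73] [0.561  0.1667 0.0719] [0.555  0.1555 0.0225] [0.5693 0.1931 0.1007]
red [387 268  11  10  79] [ 0.5869 -0.1405  0.0312] [ 0.5772 -0.151   0.0229] [ 0.6032 -0.1292  0.0402]
```

View pics/side0c.png

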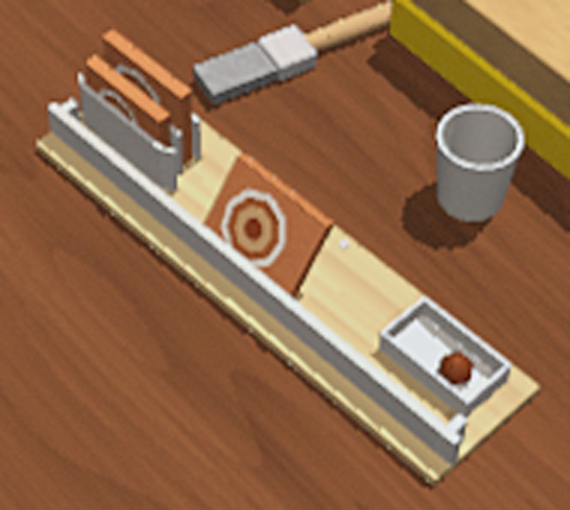

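The side crop shows the rack with its free front slot next to the fence at crop (130,150), the slab with its ring pattern at (270,230), and the tray at (445,350). Next I work out the station frame and check the slab in it.

```bash
cat >> h.py <<'E'
YAW=0.069; O=np.array([.5246,.037,0])
c_,s_=np.cos(YAW),np.sin(YAW); RS=np.array([[c_,-s_,0],[s_,c_,0],[0,0,1]])
def st(W): return (W-O)@RS
def tcp():
    o=ctrl.get_obs();return st(o["ee_pos"])*1e3,o
E
python3 - <<'E'
from h import *
for n in("scene","side"):
    c=np.load(n+"0.npz");S=st(pts(c))*1e3;hsv=cv2.cvtColor(c["img"],cv2.COLOR_BGR2HSV)
    x,y,z=S[...,0],S[...,1],S[...,2]
    m=(x>-25)&(x<8)&(abs(y)<240)&(abs(z-42)<4)&(hsv[...,1]<60)
    for a,b in((-225,-120),(-50,50),(120,225)):
        k=m&(y>a)&(y<b);print(n,"fence x",np.percentile(x[k],[3,50,97]).round(1),k.sum())
    print("fence y ends",np.percentile(y[m],[0,.5,99.5,100]).round(1))
    m=(x>5)&(x<70)&(abs(y)<75)&(z>30)&(hsv[...,1]>100)
    print("slab y",np.percentile(y[m],[1,50,99]).round(1),"x",np.percentile(x[m],[1,99]).round(1),"z",np.percentile(z[m],[1,99]).round(1),m.sum())
    for a in(40,50,60,70,78):
        k=m&(abs(z-a)<3);print(a,np.percentile(x[k],[5,50,95]).round(1) if k.any() else None)
    for nm,k in(("divider1",(x>10)&(x<30)&(y>90)&(y<225)&(abs(z-62)<3)&(hsv[...,1]<70)),("stored",(x>18)&(x<65)&(y>90)&(y<225)&(z>75))):
        print(nm,np.percentile(x[k],[2,50,98]).round(1),np.percentile(y[k],[2,98]).round(1),k.sum())
print(tcp()[0])
E
```

```text
scene fence x [-7.6 -2.   3.6] 216
scene fence x [-8.6 -3.4 -0.1] 239
scene fence x [-10.2  -5.2   3.7] 286
fence y ends [-229.7 -226.3  228.4  230. ]
slab y [-41.4  10.9  56.2] x [ 8.7 54.6] z [31.9 86.3] 630
40 [11.4 13.9 22. ]
50 [18.5 21.4 29.8]
60 [24.8 27.7 34.1]
70 [32.7 34.2 39.2]
78 [39.5 51.5 54.5]
divider1 [17.1 20.5 23.8] [106.2 224.6] 39
stored [22.7 49.1 55.5] [123.7 214. ] 1160
side fence x [-9.9 -5.5  4.2] 175
side fence x [-11.5  -7.3  -1.8] 141
side fence x [-12.9  -8.2   4.3] 141
fence y ends [-230.3 -228.7  224.9  227.9]
slab y [-46.2  -0.   54.1] x [ 6.6 52.2] z [32.  85.7] 888
40 [ 9.4 13.7 19.2]
50 [14.9 20.2 27.9]
60 [23.1 28.1 34.7]
70 [29.5 35.4 41.2]
78 [36.4 41.8 52.3]
divider1 [11.6 16.2 22.2] [107.6 218.9] 83
stored [19.1 40.9 52.9] [119.3 211.9] 543
[-254.27777864  477.22477089  204.94436807]
```

```bash
sed -i 's/YAW=0.069; O=np.array(\[.5246/YAW=0.077; O=np.array([.5236/' h.py
python3 -m inch '0 0 0 0 0 0 1;0 0 0 0 0 0 1;0 0 0 0 0 0 1;0 0 0 0 0 0 1;0 0 0 0 0 0 1;0 0 0 0 0 0 1;0 -0.95 0.56 0 0 0 0;0 -0.95 0.56 0 0 0 0;0 -0.95 0.56 0 0 0 0;0 -0.95 0.56 0 0 0 0'
python3 -m inch '0 -0.95 0.56 0 0 0 0;0 -0.95 0.56 0 0 0 0;0 -0.95 0.56 0 0 0 0;0 -0.95 0.56 0 0 0 0;0 -0.95 0.56 0 0 0 0;0 -0.95 0.56 0 0 0 0;0 -0.95 0.56 0 0 0 0;0 -0.95 0.56 0 0 0 0;0 -0.95 0.56 0 0 0 0;0 0 0 0 0 0 0'
python3 - <<'E'
from h import *
p,o=tcp();print(p,o["eef_rot"],o["grip_width"],o["force"])
E
```

```text
time_s: 1.35
ee_pos: [0.3142, 0.3862, 0.2052]
eef_rot: [-3.141, 0.0, 1.647]
force: [-1.6, 0.1, -0.3]
grip_width: 0.0471
grip_force: 0.0
time_s: 2.6
ee_pos: [0.4845, 0.1415, 0.205]
eef_rot: [-3.141, 0.0, 1.644]
force: [0.2, 0.5, 0.3]
grip_width: 0.047
grip_force: 0.0
[-30.93417349 107.23126394 205.00332086] [-3.14085381e+00  2.63619743e-04  1.64420551e+00] 0.04704834336139938 [0.24440546 0.47279828 0.28448836]
```

```bash

python3 -m inch '0 -0.96 0.58 0 0 0 0;0 -0.96 0.58 0.4 0 0 0;0 -0.96 0.58 0.7 0 0 0;0 -0.96 0.56 0.7 0 0 0;0 0 0 0.8 0 0 0;0 0 0 0 0 0 0;0 0 0 0 0 0 0'
python3 - <<'E'
from h import *
p,o=tcp();print(p,o["eef_rot"],o["grip_width"],o["force"])
c=camera("wrist");S=st(pts(c))*1e3;hsv=cv2.cvtColor(c["img"],cv2.COLOR_BGR2HSV)
cv2.imwrite("pics/w1.png",c["img"])
c=camera("side");cv2.imwrite("pics/s1.png",cv2.resize(c["img"][150:320,230:430],None,fx=3,fy=3))
E
```

```text
time_s: 3.48
ee_pos: [0.5616, 0.034, 0.1285]
eef_rot: [3.141, 0.0, 1.647]
force: [0.6, -0.3, 0.2]
grip_width: 0.0473
grip_force: 0.0
[ 37.67796892  -5.91728928 128.46150901] [3.14064480e+00 3.88167264e-06 1.64746528e+00] 0.04733762681630198 [ 0.61930252 -0.3088326   0.18752195]
```

View pics/w1.png

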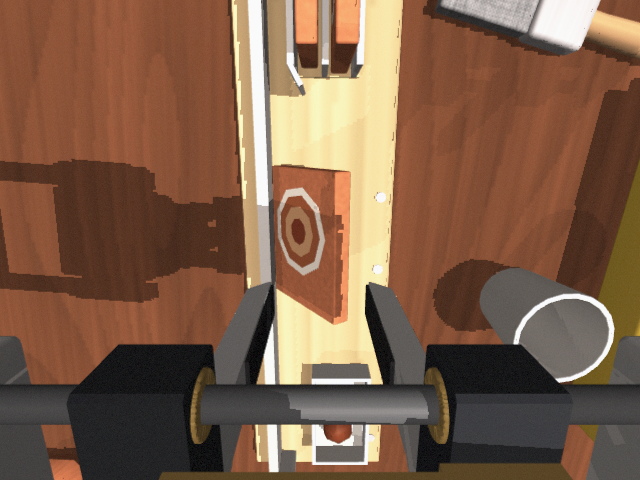

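The wrist view shows the slab at (312,240) between the finger lines (270,290) and (368,290). The fence is on the left at x≈262 and the slot mouth is at about (275,75). I check its numbers before lowering.

```bash
cat > w.py <<'E'
from h import *
p,o=tcp();print("tcp",p.round(1),o["eef_rot"].round(3),round(o["grip_width"]*1e3,1),o["force"].round(1),o["grip_force"])
c=camera("wrist");S=st(pts(c))*1e3;hsv=cv2.cvtColor(c["img"],cv2.COLOR_BGR2HSV)
x,y,z=S[...,0],S[...,1],S[...,2]
v=np.mgrid[0:480,0:640][0]
m=(x>-20)&(x<8)&(abs(z-42)<2.5)&(hsv[...,1]<60)&(v<300)
for a in range(-20,230,50):
    k=m&(y>a)&(y<a+50)
    if k.sum()>20:print("fence",a,np.percentile(x[k],[3,50,97]).round(1))
m=(x>-15)&(x<70)&(y>-80)&(y<112)&(z>22)&(hsv[...,1]>110)&(v<330)&((hsv[...,0]<12)|(hsv[...,0]>170))
print("slab y",np.percentile(y[m],[1,99]).round(1),"zmax",np.percentile(z[m],99).round(1))
for a in(50,60,70,78,82,90):
    k=m&(abs(z-a)<2)
    if k.sum()>10:print(a,np.percentile(x[k],[3,50,97]).round(1))
E
python3 w.py
```

```text
tcp [ 37.8  -6.1 128.7] [3.14  0.    1.647] 47.1 [-0.2  0.1 -0.3] 0.0
fence -20 [-6.4 -2.5  1.4]
fence 30 [-6.4 -2.5  1.3]
fence 80 [-6.4 -2.5  1.4]
fence 130 [-6.4 -2.4  1.4]
slab y [-42.2  55.3] zmax 84.5
50 [21.5 23.1 24.8]
60 [28.6 30.1 31.7]
70 [35.4 37.3 38.6]
78 [41.3 44.3 56.2]
82 [44.4 49.3 53.8]
```

```bash
sed -i 's/\[.5236/[.5245/' h.py
python3 -m inch '0 0 0 0.7 0 0 0;0 0 0 0.7 0 0 0;0 0 0 0.65 0 0 0;0 0 0 0 0 0 0;0 0 -0.3 0 0 0 0;0 0 -0.3 0 0 0 0;0 0 0 0 0 0 0'
python3 w.py
```

```text
time_s: 4.5
ee_pos: [0.5431, 0.0319, 0.0667]
eef_rot: [3.141, 0.0, 1.647]
force: [0.7, -0.0, 0.8]
grip_width: 0.0472
grip_force: 0.1
tcp [18.1 -6.6 66.7] [3.141 0.    1.647] 47.2 [ 0.7 -0.   0.8] 0.13793827733024955
fence -20 [-7.2 -3.4  0.5]
fence 30 [-7.2 -3.4  0.5]
fence 80 [-7.3 -3.4  0.4]
fence 130 [-7.1 -3.3  0.5]
slab y [-35.6  55.5] zmax 90.7
50 [12.9 14.  19.1]
60 [17.2 18.2 24.3]
70 [21.3 22.4 26.5]
78 [24.8 26.  27.2]
82 [26.5 27.5 30. ]
90 [30.  33.4 38.2]
```

```bash

python3 -m inch '-0.1 0 -0.2 0 0 0 0;-0.25 0 -0.2 0 0 0 0;-0.4 0 0 0 0 0 0;-0.5 0 0 0 0 0 0;-0.6 0 0 0 0 0 0;-0.64 0 0 0 0 0 0;-0.66 0 0 0 0 0 0;-0.66 0 0 0 0 0 0' 8
python3 w.py
```

```text
time_s: 5.55
ee_pos: [0.5316, 0.0309, 0.0659]
eef_rot: [-3.142, -0.0, 1.647]
force: [0.7, 0.8, 0.4]
grip_width: 0.0162
grip_force: 0.0
tcp [ 6.6 -6.6 65.9] [-3.142 -0.     1.647] 16.2 [0.7 0.8 0.4] 0.0
fence -20 [-7.3 -4.5 -1.8]
fence 30 [-7.3 -3.9  0.4]
fence 80 [-7.3 -3.4  0.3]
fence 130 [-7.1 -3.6  0.1]
slab y [-9.7 55.5] zmax 93.5
60 [ 1.5  6.3 10.9]
70 [ 2.   6.6 11.1]
78 [ 2.1  8.4 14. ]
82 [ 1.5  5.9 12.9]
90 [ 0.8  5.9 12.2]
```

```bash

python3 -m inch '-0.75 0 0 0 0 0 0;-1 0 0 0 0 0 0;-1 0 0 0 0 0 0;-1 0.1 0 0 0 0 0;-1 0.3 0 0 0 0 0;-1 0.3 0 0 0 0 0;-1 0 0 0 0 0 0' 8
python3 w.py
python3 - <<'E'
from h import *
c=camera("scene");cv2.imwrite("pics/sc2.png",cv2.resize(c["img"][200:385,200:465],None,fx=3,fy=3))
E
```

```text
time_s: 6.48
ee_pos: [0.5299, 0.0529, 0.0659]
eef_rot: [-3.142, -0.0, 1.648]
force: [0.8, -1.0, -2.2]
grip_width: 0.0119
grip_force: 8.0
tcp [ 6.6 15.5 65.9] [-3.142 -0.     1.648] 11.9 [ 0.8 -1.  -2.2] 7.999279350042343
fence -20 [-7.2 -4.3 -1.4]
fence 30 [-7.3 -4.1 -0.8]
fence 80 [-7.3 -3.4  0.4]
fence 130 [-7.2 -3.5  0.4]
slab y [12.2 77.5] zmax 93.7
60 [ 1.9  6.7 11.3]
70 [ 2.4  7.  11.5]
78 [ 1.6  7.  10.9]
82 [ 0.4  4.8 13.3]
90 [ 1.1  6.3 12.6]
```

View pics/sc2.png

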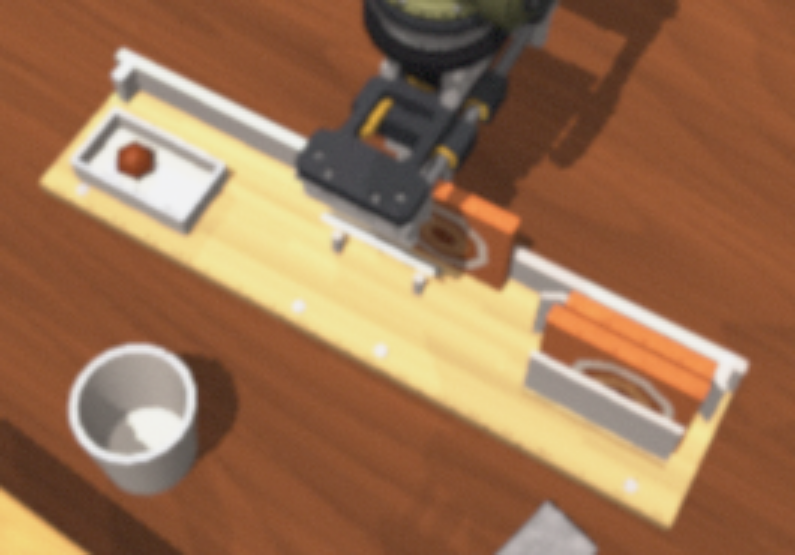

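The slab is upright on its edge against the fence, at crop (470,235), and it moved with the tool. The slot mouth is at crop (540,290). I carry on along the fence.

```bash

python3 -m inch '-1 0.4 -0.02 0 0 0 0;-1 0.4 0 0 0 0 0;-1 0.4 0 0 0 0 0;-1 0.3 0 0 0 0 0;-1 0.3 0 0 0 0 0;-1 0.3 0 0 0 0 0;-1 0 0 0 0 0 0'
python3 -m inch '-1 0.3 0 0 0 0 0;-1 0.3 0 0 0 0 0;-1 0.15 0 0 0 0 0;-1 0 0 0 0 0 0'
python3 w.py
```

```text
time_s: 7.45
ee_pos: [0.5246, 0.1156, 0.066]
eef_rot: [3.141, -0.001, 1.647]
force: [1.5, 3.7, 0.7]
grip_width: 0.012
grip_force: 8.0
time_s: 7.95
ee_pos: [0.5229, 0.1378, 0.066]
eef_rot: [3.141, -0.001, 1.647]
force: [1.6, 3.2, 0.3]
grip_width: 0.012
grip_force: 8.0
tcp [  6.2 100.6  66. ] [ 3.141e+00 -1.000e-03  1.647e+00] 12.0 [1.6 3.2 0.3] 8.000754565000534
fence 80 [-7.3 -4.5 -1.7]
fence 130 [-7.2 -3.9  0.4]
fence 180 [-7.2 -2.8  6.3]
slab y [ 96.9 111.7] zmax 94.7
90 [ 0.9  6.8 12.2]
```

```bash
cat > s.py <<'E'
from h import *
import sys
c=camera("wrist");S=st(pts(c))*1e3;h=cv2.cvtColor(c["img"],cv2.COLOR_BGR2HSV)
x,y,z=S[...,0],S[...,1],S[...,2];v=np.mgrid[0:480,0:640][0]
m=(x>-10)&(x<16)&(z>84)&(h[...,1]>110)&((h[...,0]<12)|(h[...,0]>170))&(v<330)
print("top y",np.percentile(y[m],[.5,99.5]).round(1),"z",np.percentile(z[m],[5,50,95]).round(1))
cv2.imwrite(f"pics/{sys.argv[1]}.png",c["img"])
E
python3 s.py w4
```

```text
top y [ 96.9 162.5] z [90.8 92.2 93.3]
```

View pics/w4.png

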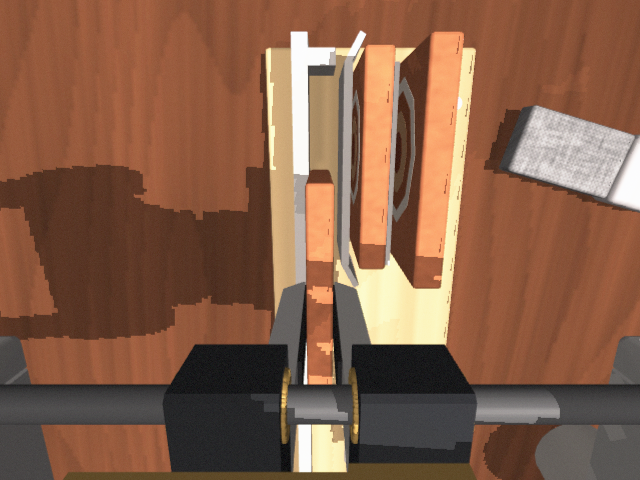

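The slab's leading end is inside the slot at (318,180), between the fence and the first divider. I release it, go behind its trailing end and push.

```bash

python3 -m inch '-0.65 0 0 0 0 0 0;-0.5 0 0 0 0 0 0;-0.4 0 0 0 0 0 0;-0.4 0 0 -0.4 0 0 0;-0.4 0 0 -0.9 0 0 0;-0.4 -0.8 0 -0.1 0 0 0;-0.7 -1 0 0 0 0 0;-1 -0.1 0 0 0 0 0;-1 0 0 0 0 0 0;-1 0 0 0 0 0 0'
python3 w.py; python3 s.py w5
```

```text
time_s: 9.3
ee_pos: [0.5272, 0.081, 0.1081]
eef_rot: [3.142, -0.0, 1.647]
force: [0.2, 0.2, 1.2]
grip_width: 0.0008
grip_force: 0.0
tcp [  6.1  43.7 108.1] [ 3.142 -0.     1.647] 0.8 [0.2 0.2 1.2] 0.0
fence -20 [-7.2 -4.4  0.5]
fence 30 [-7.3 -4.  -0.1]
fence 80 [-7.3 -4.2 -1.2]
fence 130 [-7.3 -4.1 -0.8]
fence 180 [-7.3 -3.6  0.3]
slab y [ 63.6 111.5] zmax 93.8
90 [ 0.8  5.7 11.9]
top y [ 63.9 161.9] z [91.  92.2 93.3]
```

```bash

python3 -m inch '-1 0 0 0.7 0 0 0;-1 0 0 0.7 0 0 0;-1 0 0 0 0 0 0;-1 0.35 0 0 0 0 0;-1 0.3 0 0 0 0 0;-1 0.3 0 0 0 0 0;-1 0.3 0 0 0 0 0;-1 0.3 0 0 0 0 0;-1 0.3 0 0 0 0 0;-1 0 0 0 0 0 0'
python3 w.py; python3 s.py w6
```

```text
time_s: 10.65
ee_pos: [0.5227, 0.1365, 0.0657]
eef_rot: [-3.141, -0.001, 1.647]
force: [-0.4, -0.0, -0.3]
grip_width: 0.0007
grip_force: 0.0
tcp [ 5.8 99.3 65.7] [-3.141e+00 -1.000e-03  1.647e+00] 0.7 [-0.4 -0.  -0.3] 0.0
fence 80 [-7.3 -4.4 -1.4]
fence 130 [-7.3 -4.4 -1.5]
fence 180 [-7.2 -3.8  5.5]
slab y [108.4 111.9] zmax 93.2
90 [ 0.7  8.2 12.2]
top y [109.6 208.5] z [90.8 92.  93. ]
```

```bash

python3 -m inch '-1 0.15 0 0 0 0 0;-1 0.05 0 0 0 0 0;-1 0 0 0 0 0 0'
python3 -m inch '-1 0.03 0 0 0 0 0;-1 0 0 0 0 0 0'
python3 s.py w7
```

```text
time_s: 11.12
ee_pos: [0.5225, 0.1417, 0.0658]
eef_rot: [-3.141, -0.0, 1.647]
force: [0.1, -1.3, -0.3]
grip_width: 0.0005
grip_force: 0.2
time_s: 11.38
ee_pos: [0.5225, 0.1425, 0.066]
eef_rot: [-3.142, 0.0, 1.647]
force: [0.2, -1.0, -1.4]
grip_width: 0.0007
grip_force: 0.6
top y [115.2 214.4] z [90.8 92.  93.2]
```

```bash

python3 -m inch '-1 0.04 0 0 0 0 0;-1 0 0 0 0 0 0'
python3 -m inch '-1 0.04 0 0 0 0 0;-1 0 0 0 0 0 0'
python3 s.py w8
```

```text
time_s: 11.68
ee_pos: [0.5225, 0.1434, 0.066]
eef_rot: [3.141, 0.001, 1.647]
force: [0.8, -4.8, 1.1]
grip_width: 0.0004
grip_force: 2.3
time_s: 11.92
ee_pos: [0.5227, 0.1437, 0.0663]
eef_rot: [3.141, 0.002, 1.646]
force: [0.7, -12.5, 5.2]
grip_width: 0.0002
grip_force: 6.4
top y [116.3 214.3] z [90.9 92.2 93.4]
```

The force rose to 12.5 N and the tool stopped advancing, so the slab is home against the stop. I back away, lift clear and check.

```bash

python3 -m inch '-1 -0.1 0 0 0 0 0;-1 -0.6 0 0 0 0 0;-1 -0.7 0 -0.5 0 0 0;-1 0 0 -1 0 0 0;-1 0 0 -1 0 0 0;-1 0 0 -1 0 0 0;-1 0 0 0 0 0 0;-1 0 0 0 0 0 0'
python3 s.py w9; python3 w.py
```

```text
time_s: 12.98
ee_pos: [0.5251, 0.1025, 0.17]
eef_rot: [-3.14, -0.0, 1.646]
force: [-0.6, -0.6, -0.0]
grip_width: 0.0009
grip_force: 0.0
top y [115.7 214. ] z [90.6 91.9 93.2]
tcp [  5.6  65.4 169.8] [-3.14  -0.     1.646] 0.7 [0.6 0.4 0.5] 0.0
fence -20 [-7.  -4.4 -0. ]
fence 30 [-7.3 -3.4  0.2]
fence 80 [-7.1 -3.6  0.4]
fence 130 [-7.3 -4.  -0.8]
fence 180 [-7.3 -4.  -0.4]
slab y [72.9 72.9] zmax 210.0
```

View pics/w9.png

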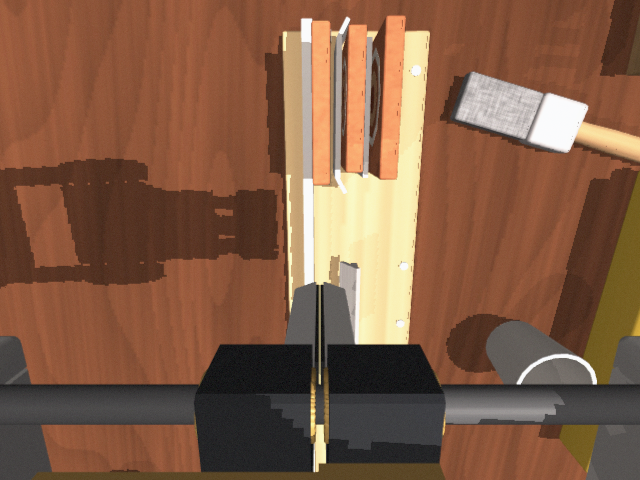

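The slab is upright in the front slot at (320,105). Its ends are at station y≈115 and 214, against the stop. The stored slabs at (355,100) and (393,95) are in place and the robot is clear.

```bash
python3 -c "
from station import ticket;print(ticket.hand_in())"
```

```text
the job is handed in; nothing more can be done
None
```

The slab was tipped up onto its long edge against the fence and slid into the rack's free front slot until it met the end stop (about 13 s of robot time); the stored slabs look unmoved, the arm is clear, and the job is handed in, though no verdict was returned.

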